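# Swing the knife case past the post into its bay

### The job

Push the long grey knife case across the bench into its aluminium bay: nudge its left end in behind the steel post first, then swing its right end in, until the case is inside the bay and lies right up along the back wall. Only push it, flat on the bench, never lifting or tipping it; finish clear of it and leave everything else standing where it is.

Things in the scene. Friction and masses are not known exactly. Their poses are not given: they have to be found in the camera images.
- case: closed microtome-knife case of grey plastic with a dark seam and dark top panel, a plain box 220 mm long, 48 mm wide, 36 mm high, about 0.45 kg (varies), sliding flat on the bench (friction varies); origin at the centre of its underside; its long axis is its y, +y end towards the robot's left; x across its width, -x side faces the robot; z up
- case_left (a point): centre of the case's left end face (the case's +y end), 110 mm from the middle, 18 mm above its underside
- case_right (a point): centre of the case's right end face (the case's -y end), 110 mm from the middle, 18 mm above its underside
- bay: fixed low aluminium bay, open on top and on the long side facing the robot; thin grey floor liner level with the bench. Origin on the bench, middle of the inner face of its back wall; x points into that wall (away from the robot), y along it to the left. Inside 310 mm wide (y -155 to 155), 80 mm deep (x -80 to 0); walls 8 mm thick, 40 mm high. In place, the case's middle is about 24 mm before the wall
- post: fixed upright steel post, 18 mm diameter, 55 mm high, before the bay's open side, left of its middle, axis 99 mm before the back wall (90 mm clear between, the case can slide in there); origin at its foot. From the post to the right bay wall is less than the case's length, so it does not go in square
- slidebox_a: loose white slide box 80 x 62 x 26 mm left of the work, leave it; origin at centre of underside
- slidebox_b: loose white slide box 80 x 62 x 26 mm right of the work, leave it; origin at centre of underside
- reagent: loose amber bottle, diameter 54 mm, 120 mm high, leave it; origin at centre of underside
- pencup: loose black pen cup, diameter 76 mm, 95 mm high with pens to 150 mm, right of the bay, leave it; origin at centre of underside
- cassette: loose small white tissue cassette with a wax-coloured block, 41 x 29 x 20 mm, left of the post, leave it; origin at centre of underside
- dispenser: loose flat white blade dispenser 45 x 105 x 26 mm far left of the work, leave it; origin at centre of underside
- dish: loose white bowl, diameter 76 mm, 30 mm high, right of the work, leave it; origin at centre of underside
Mind the look-alikes: they are no part of the job. Of the things that look like the case, the middle-sized one is meant.

How it is judged:
On the way:
1. the left end is in behind the post's line while the right end is still outside (x of case_left in the frame of bay above -0.085 m and x of case_right in the frame of bay below -0.085 m), for 0.1 s.
At the end, for the whole second after the job is handed in: The case rests flat on the bench inside the bay, both ends within 14 mm of touching the back wall, at rest (x of case_left in the frame of bay between -0.038 and -0.015 m and x of case_right in the frame of bay between -0.038 and -0.015 m and y of case_left in the frame of bay below 0.158 m and y of case_right in the frame of bay above -0.158 m and height (world z) of case below 0.006 m and angle between case's own z axis and vertical below 0.06 rad and linear speed of case below 0.01 m/s).
It fails at once if the case is lifted or tipped (height (world z) of case above 0.01 m or angle between case's own z axis and vertical above 0.12 rad).
It fails at once if another thing on the bench is shifted by more than 20 mm or tipped (distance of any of slidebox_a, slidebox_b, reagent, pencup, cassette, dispenser, dish from where it was at the start of the episode above 0.02 m or angle between any of slidebox_a, slidebox_b, reagent, pencup, cassette, dispenser, dish's own z axis and vertical above 0.3 rad).
It also fails if it takes over 72 s, if anything falls off the work surface, if the arm or the gripper's body presses on something with over 40 N, if the wrist force passes 120 N, or if a joint passes its speed limit or range.

### The arm

A 7-joint arm with a two-finger parallel gripper is mounted at the origin on the work surface. World frame = base frame: x ahead of the robot, y to its left, z up, the work surface at z = 0. Lengths are in m, angles in rad, forces in N, time in s.
With the tool pointing down it reaches from about 0.4 to 0.875 m from the base axis. Payload 6.5 kg.
Tool frame: the origin (TCP) lies on the mounting face of the last link; the fingertips stand 173 mm ahead of it and the grasp point (between the pads) lies 155 mm ahead of it; z points along the fingers, y is the line along which they close (so a half turn about z gives the same grasp; the last joint's range is limited). The gripper opens to 85 mm and grips with 20 to 120 N. Pads are 22 mm wide; open, the fingers measure 114 mm over their backs; the gripper's body (76 mm by 85 mm) begins 54 mm behind the grasp point. The pads swing forward as they close: fully open they stand 13 mm farther back than shut.
Start: joints at [-1.216, 0.536, -0.004, 1.538, 0.003, 1.067, -0.071], TCP at [0.266, 0.593, 0.405] pointing down, gripper open.
Joint ranges: [-2.7, 2.7], [-0.37, 2.16], [-1.27, 1.26], [0.24, 2.4], [-1.31, 4.45], [0.19, 1.91], [-2.76, 2.76]. Speed limits (rad/s): [2.39, 2.39, 3.14, 3.14, 3.14, 3.14, 3.14].

### API

Orientations are given as [roll, pitch, yaw] about the fixed x, y, z axes, in that order (R = Rz(yaw) Ry(pitch) Rx(roll)).
In Python, from workcell import read_state, camera, camera_info, job_done gives the robot as it stands.
- The arm moves only by the tool step_arm, never from a script. Its argument "deltas" is a list of rows, each a list of 6 numbers: the shift along the tool's x, y, z in cm, then the turn, a rotation vector about the tool's x, y, z in degrees. In form: [[tx, ty, tz, rx, ry, rz], ...]. A call has 1 to 8 rows; each row is the pose to reach, as a shift and turn from the pose commanded when the call began, along the tool's axes at that moment; what a row does not reach only later rows make up. A row lasts 1/8 s, in which the tool goes at most 62.5 mm and 10.7 degrees, less where a joint would pass 70% of its speed; a pose out of reach is approached as far as the arm can. A call with a gripper value outside its range is refused whole. "gripper" is the closure, from -1 (fully open) to 1 (shut), set as the call begins (left out, the last holds). The fingers move at their own pace and stop on an object; "grip_force" is the grip in N (left out, the last holds). Time passes only in rows, so rows that repeat a pose let the fingers close. It gives the time, the measured TCP pose, the force, the opening and the grip force at its end, in the units of the state.
- read_state(): the state, without advancing time (a new reading comes with each control period).
- camera(name): name is "scene" or "top"; returns the picture (400x640x3 uint8, red, green, blue); there is no depth.
- camera_info(name): a dict with "fx", "fy", "cx", "cy" (pixels), "R" (3x3) and "t" (3): a world point X has camera coordinates R X + t. Camera axes: x right, y down, z forward; pixel columns grow to the right and rows downward; lengths in m; the calibration is good to about 2 mm. A picture is of the moment at which its call begins. camera_info takes no time and is no camera call.
- job_done(): hands the job in; it is judged then, once.
The state is a dict: "time_s": time; "qpos": joint angles; "qd": joint speeds; "joint_efforts": joint torques, N m; "eef_pos": TCP position; "eef_rot": TCP orientation; "ft_force": force on the tool from outside, world axes, zero at the start; "torque": the same for the moment, N m; "width": finger opening in m; "gripper_force": force on a finger pad.
Only numpy, scipy, OpenCV 4.12 (cv2) and the standard library are available. Lean on these libraries where they do the work, as an engineer would, in place of code of your own. Each camera call takes 0.05 s, during which the arm holds its last target. There are 200 camera calls.

## Working session

There is one attempt and no reset: what is moved stays moved. The work goes in short steps, Python scripts to look and compute and a tool call to move; the robot and the scene stay as the last step left them, time stands still between calls to the robot, and variables do not carry over. Pictures are saved under pics/ and viewed, at most 10 in all, crops included, and the job is handed in when it is done.

Besides the shell and the picture viewer there is one more tool, called after "Emit:" by a JSON object that holds its "op" and its "data". step_arm: Moves the arm, as the interface text tells. Its arguments: {"type":"object","properties":{"deltas":{"type":"array","items":{"type":"array","items":{"type":"number"}}},"gripper":{"type":"number"},"grip_force":{"type":"number"}},"required":["deltas"]}

```bash
mkdir -p pics; python3 - <<'E'
from workcell import *
import cv2
s=read_state();print(s['time_s'],s['eef_pos'],s['eef_rot'],s['width'])
for n in("top","scene"):
    cv2.imwrite(f"pics/{n}0.png",camera(n)[:,:,::-1]);print(n,camera_info(n))
E
```

```text
0.0 [0.26538407 0.5930077  0.40381275] [-3.13987357e+00  1.59521621e-04  2.72090510e+00] 0.0853698025377449
top {'fx': 489.3204406703323, 'fy': 489.3204406703323, 'cx': 313.3881316542736, 'cy': 191.81114524752556, 'R': array([[-0.01337328, -0.99990905,  0.0017452 ],
       [-0.99687553,  0.01319679, -0.07787823],
       [ 0.07784812, -0.00278124, -0.99696135]]), 't': array([-0.00326079,  0.49431616,  1.56844557])}
scene {'fx': 373.09390055551677, 'fy': 373.09390055551677, 'cx': 317.75954150750727, 'cy': 196.79103388627132, 'R': array([[-0.8189812 ,  0.57359126,  0.01621315],
       [ 0.42805224,  0.62950785, -0.64845288],
       [-0.38215321, -0.52413064, -0.76108212]]), 't': array([ 0.39007856, -0.15878122,  1.15858181])}
```

View pics/top0.png

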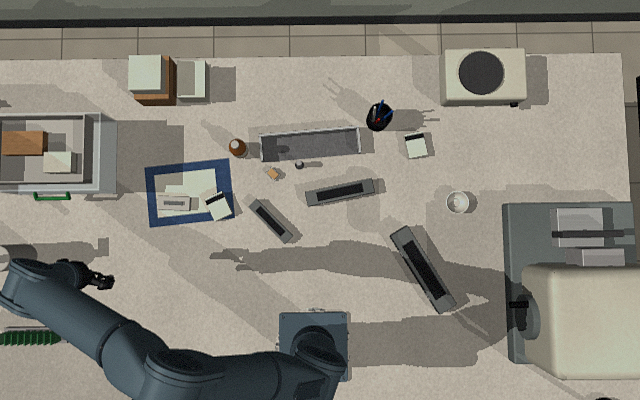

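View pics/scene0.png

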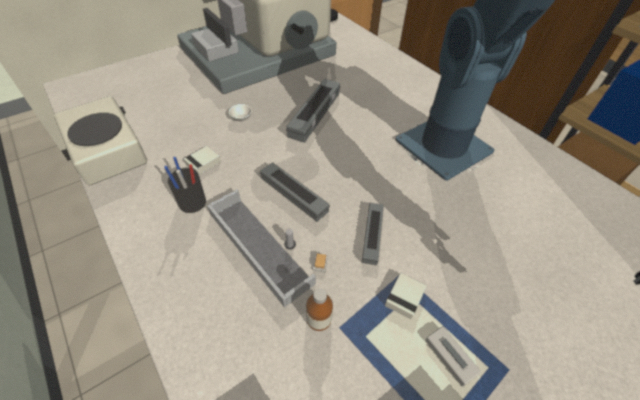

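The top view shows three look-alikes: a small one at (272,220), one at (340,191) and a large one at (422,270). The bay is at (310,143) and the post at (299,165). The one at (340,191) should be the case, so I'll check its size.

```bash
cat > h.py <<'E'
from workcell import *
import numpy as np, cv2
def ray(n,uv,z):
    c=camera_info(n);R=c['R'];o=-R.T@c['t'];d=R.T@np.array([(uv[0]-c['cx'])/c['fx'],(uv[1]-c['cy'])/c['fy'],1]);return o+d*(z-o[2])/d[2]
def proj(n,X):
    c=camera_info(n);p=c['R']@np.array(X)+c['t'];return np.array([c['fx']*p[0]/p[2]+c['cx'],c['fy']*p[1]/p[2]+c['cy']])
def crop(n,x,y,w,h,k,f,pts=[]):
    im=cv2.resize(camera(n)[y:y+h,x:x+w,::-1],None,fx=k,fy=k,interpolation=cv2.INTER_CUBIC)
    for X in pts:
        u=(proj(n,X)-[x,y]+.5)*k; cv2.circle(im,tuple(int(v) for v in u),2,(0,0,255),-1)
    cv2.imwrite("pics/"+f,im)
E
python3 - <<'E'
from h import *
crop("top",225,90,160,120,5,"c1.png")
im=camera("top")[:,:,::-1]; g=cv2.cvtColor(im,cv2.COLOR_BGR2GRAY)
m=(g<60).astype(np.uint8)
n,l,s,c=cv2.connectedComponentsWithStats(m)
for i in range(1,n):
    if 100<s[i,4]<5000 and 230<c[i,0]<470 and 100<c[i,1]<320:
        r=cv2.minAreaRect(np.argwhere(l==i)[:,::-1].astype(np.float32)); b=cv2.boxPoints(r)
        P=np.array([ray("top",q,.036) for q in b]);print(c[i],P.mean(0).round(4),np.linalg.norm(P[1]-P[0]).round(3),np.linalg.norm(P[2]-P[1]).round(3),b.round(1).tolist())
E
```

```text
[379.17557252 116.94847328] [ 0.735  -0.2246  0.036 ] 0.097 0.076 [[360.3999938964844, 121.5], [378.0, 98.0], [396.6000061035156, 111.9000015258789], [378.8999938964844, 135.39999389648438]]
[240.17272727 148.09090909] [0.6371 0.2258 0.036 ] 0.051 0.035 [[232.3000030517578, 154.10000610351562], [237.3000030517578, 139.10000610351562], [247.5, 142.5], [242.5, 157.5]]
[339.46208531 191.7014218 ] [ 0.4923 -0.0935  0.036 ] 0.15 0.029 [[315.70001220703125, 192.0], [361.20001220703125, 182.39999389648438], [363.1000061035156, 191.3000030517578], [317.6000061035156, 200.89999389648438]]
[270.15019763 220.65217391] [0.4021 0.1293 0.036 ] 0.02 0.113 [[255.5, 210.5], [260.0, 206.0], [285.0, 231.0], [280.5, 235.5]]
[424.35876043 270.33611442] [ 0.2359 -0.3592  0.036 ] 0.051 0.216 [[398.29998779296875, 247.60000610351562], [411.20001220703125, 238.5], [451.20001220703125, 294.8999938964844], [438.20001220703125, 304.0]]
```

View pics/c1.png

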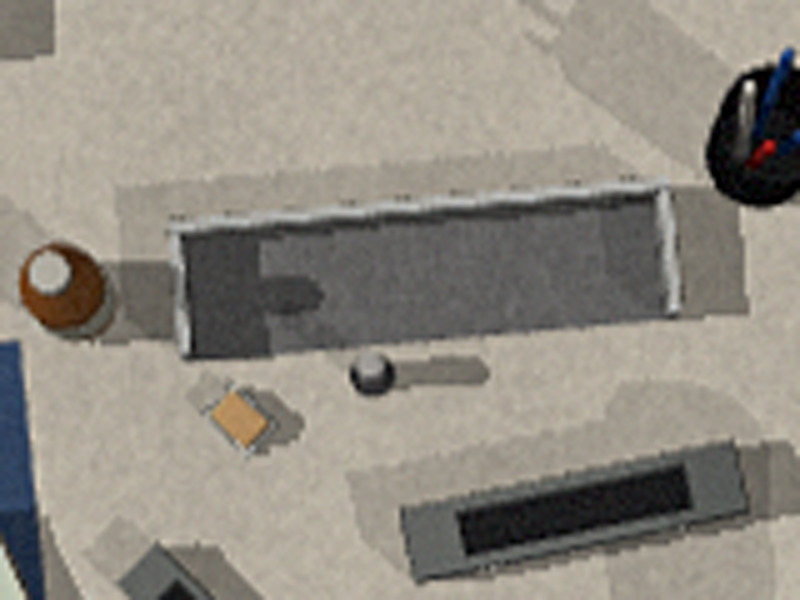

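The crop shows the bay's back wall running from (172,225) to (665,187), the post top at (372,370), and the case top with corners at (402,508), (735,443), (748,512) and (420,582, near side included).

```bash
python3 - <<'E'
from h import *
def c(u,v,z): return ray("top",(225+u/5-.5+.0,90+v/5-.5),z)
for nm,u,v,z in [("BLin",187,236,.04),("BRin",656,197,.04),("FLin",189,356,.04),("FRin",670,315,.04),("BLout",170,222,.04),("BRout",668,180,.04),("post",372,367,.055),("postfoot",372,380,0),
 ("cFL",402,508,.036),("cFR",735,443,.036),("cNR",748,503,.036),("cNL",418,573,.036),("nLb",420,582,0),("nRb",748,514,0),("bottle",63,290,.06),("cass",240,420,.02)]:
    print(nm,c(u,v,z).round(4))
# scene check
for X in [c(402,508,.036),c(735,443,.036),c(372,367,.055),c(187,236,.04),c(656,197,.04)]: print(proj("scene",X).round(1))
E
```

```text
BLin [0.6734 0.1541 0.04  ]
BRin [ 0.6949 -0.1494  0.04  ]
FLin [0.5952 0.1532 0.04  ]
FRin [ 0.6178 -0.1569  0.04  ]
BLout [0.6827 0.1651 0.04  ]
BRout [ 0.706  -0.1574  0.04  ]
post [0.5844 0.0352 0.055 ]
postfoot [0.5834 0.0367 0.    ]
cFL [0.4956 0.0174 0.036 ]
cFR [ 0.5347 -0.1974  0.036 ]
cNR [ 0.4959 -0.2049  0.036 ]
cNL [0.4537 0.0077 0.036 ]
nLb [0.4496 0.0067 0.    ]
nRb [ 0.4915 -0.2093  0.    ]
bottle [0.6357 0.2312 0.06  ]
cass [0.5557 0.1223 0.02  ]
[315.7 213.2]
[259.7 168.7]
[289. 230.]
[283.6 291.5]
[213.  204.2]
```

```bash
cat >> h.py <<'E'
# frames as (x,y,yaw); bay -> world
BAY=np.array([.686,.002,.0715])
def comp(A,b):
    c,s=np.cos(A[2]),np.sin(A[2]);return np.array([A[0]+c*b[0]-s*b[1],A[1]+s*b[0]+c*b[1],A[2]+b[2]])
def inv(A):
    c,s=np.cos(A[2]),np.sin(A[2]);return np.array([-c*A[0]-s*A[1],s*A[0]-c*A[1],-A[2]])
def delta(x,y,z,yaw,p0=None,yaw0=None):
    s=read_state();p0=s['eef_pos'] if p0 is None else p0;yaw0=s['eef_rot'][2] if yaw0 is None else yaw0
    c,n=np.cos(yaw0),np.sin(yaw0);d=np.array([x,y,z])-p0;w=(yaw-yaw0+np.pi)%(2*np.pi)-np.pi
    return np.round([100*(c*d[0]+n*d[1]),100*(n*d[0]-c*d[1]),-100*d[2],-np.degrees(w)],2)
E
python3 - <<'E'
from h import *
C=np.array([.494,-.094,.18]);print("case in bay",comp(inv(BAY),C))
t=comp(C,[-.06,.05,0]);print(t,delta(t[0],t[1],.33,t[2]+np.pi))
for p in [(416,145),(458,201),(379,117)]: print(ray("top",p,.03))
E
```

```text
case in bay [-0.19836759 -0.08203841  0.1085    ]
[ 0.4260179  -0.05554959  0.18      ] [-41.15 -52.65   7.41 -34.42]
[ 0.64148382 -0.34512753  0.03      ]
[ 0.45755562 -0.47498121  0.03      ]
[ 0.73535243 -0.22712273  0.03      ]
```

Emit:
{"op": "step_arm", "data": {"deltas": [[-4, -5.2, 0.7, 0, 0, -4], [-7.8, -10, 1.4, 0, 0, -8], [-11.6, -14.8, 2.1, 0, 0, -12], [-15.4, -19.6, 2.8, 0, 0, -16], [-19.2, -24.4, 3.5, 0, 0, -20], [-23, -29.2, 4.2, 0, 0, -24], [-26.8, -34, 4.9, 0, 0, -28], [-30.5, -38.8, 5.5, 0, 0, -32]], "gripper": -1}}

```text
time_s: 1.2
eef_pos: [0.3857, 0.1126, 0.3498]
eef_rot: [3.141, 0.001, -3.001]
ft_force: [1.2, 0.2, 0.1]
width: 0.0855
gripper_force: 0.0
```

```bash
python3 - <<'E'
from h import *
s=read_state();print(s['eef_pos'],s['eef_rot'],s['qpos'].round(2) if hasattr(s['qpos'],'round') else s['qpos'])
print(delta(.426,-.0555,.2,.18+np.pi))
E
```

```text
[0.38566949 0.11263921 0.34975665] [ 3.14136745e+00  9.90842050e-04 -3.00141242e+00] [-0.45  0.2   0.07  2.21 -0.02  0.73  1.33]
[ -1.64 -17.21  14.98  -2.28]
```

Emit:
{"op": "step_arm", "data": {"deltas": [[-0.5, -5, 1.5, 0, 0, -1], [-1, -10, 3, 0, 0, -2], [-1.5, -15, 5, 0, 0, -2.3], [-1.6, -17.2, 9, 0, 0, -2.3], [-1.6, -17.2, 13, 0, 0, -2.3], [-1.6, -17.2, 16, 0, 0, -2.3], [-1.6, -17.2, 18, 0, 0, -2.3], [-1.6, -17.2, 18, 0, 0, -2.3]]}}

```text
time_s: 2.2
eef_pos: [0.4244, -0.0536, 0.1687]
eef_rot: [3.141, -0.003, -2.964]
ft_force: [0.4, -0.7, -0.3]
width: 0.0854
gripper_force: 0.0
```

```bash
cat >> h.py <<'E'
def arc(n, C0, path, off, z):
    "rows: case poses along path (bay frame), tool at off in case frame"
    for b in path:
        w=comp(BAY,b);t=comp(w,[off[0],off[1],0]);print(delta(t[0],t[1],z,w[2]+np.pi).tolist(),t.round(3))
E
python3 - <<'E'
from h import *
crop("top",225,90,160,120,5,"c2.png")
crop("scene",180,120,200,150,4,"s2.png")
C0=comp(inv(BAY),[.494,-.094,.18])
P=comp(C0,[0,-.08,0])
path=[]
for th in np.radians(np.linspace(0,33,9)): path.append(comp([P[0],P[1],P[2]-th],[0,.08,0]))
print(path[-1]); arc(0,0,path,(-.035,.05),.17)
E
```

```text
[-0.15365508 -0.09015067 -0.46745865]
[-2.55, -0.2, 0.01, -0.13] [ 0.451 -0.051  0.18 ]
[-3.5, 0.02, 0.01, 4.0] [ 0.46  -0.047  0.108]
[-4.46, 0.18, 0.01, 8.12] [ 0.469 -0.044  0.036]
[-5.42, 0.26, 0.01, 12.25] [ 0.478 -0.042 -0.036]
[-6.39, 0.27, 0.01, 16.37] [ 0.488 -0.04  -0.108]
[-7.36, 0.21, 0.01, 20.5] [ 0.497 -0.039 -0.18 ]
[-8.32, 0.09, 0.01, 24.62] [ 0.507 -0.038 -0.252]
[-9.27, -0.11, 0.01, 28.75] [ 0.517 -0.038 -0.324]
[-10.2, -0.37, 0.01, 32.87] [ 0.526 -0.039 -0.396]
```

View pics/s2.png

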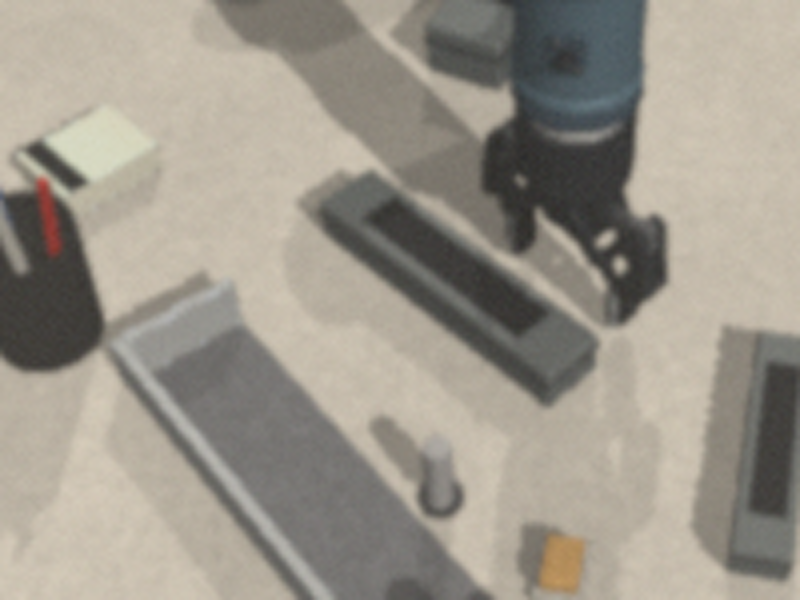

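The gripper stands open just behind the case, lined up with it and biased to the left. I'll start the rotating push.

Emit:
{"op": "step_arm", "data": {"deltas": [[-1.3, -0.1, 0, 0, 0, 0], [-2.5, -0.2, 0, 0, 0, 0], [-3.0, -0.1, 0, 0, 0, 2], [-3.5, 0, 0, 0, 0, 4], [-4.0, 0.1, 0, 0, 0, 6], [-4.5, 0.2, 0, 0, 0, 8.1], [-5.0, 0.2, 0, 0, 0, 10.2], [-5.4, 0.3, 0, 0, 0, 12.3]]}}

```text
time_s: 3.3
eef_pos: [0.4782, -0.0409, 0.1697]
eef_rot: [-3.142, 0.001, 3.102]
ft_force: [-0.6, 0.4, -1.3]
width: 0.0854
gripper_force: 0.6
```

```bash
cat >> h.py <<'E'
def case_pose():
    "case pose in bay frame from the dark top panel (top view); panel centre = case centre"
    im=camera("top")[:,:,::-1];g=cv2.cvtColor(im,cv2.COLOR_BGR2GRAY)
    n,l,s,c=cv2.connectedComponentsWithStats((g<60).astype(np.uint8));out=[]
    for i in range(1,n):
        if s[i,4]<150 or s[i,4]>3000 or not(225<c[i,0]<420 and 100<c[i,1]<240): continue
        b=cv2.boxPoints(cv2.minAreaRect(np.argwhere(l==i)[:,::-1].astype(np.float32)))
        P=np.array([ray("top",q,.036)[:2] for q in b]);e1,e2=P[1]-P[0],P[2]-P[1]
        e=e1 if e1@e1>e2@e2 else e2; e=e if e[1]>0 else -e
        L=np.linalg.norm(e);W=min(np.linalg.norm(e1),np.linalg.norm(e2))
        m=P.mean(0);p=comp(inv(BAY),[m[0],m[1],np.arctan2(-e[0],e[1])])
        a=np.array([-np.sin(p[2]),np.cos(p[2])])*.11
        print("panel %.3f x %.3f pose"%(L,W),p.round(4),"L",(p[:2]+a).round(3),"R",(p[:2]-a).round(3));out.append(p)
    return out
E
python3 - <<'E'
from h import *
case_pose();crop("top",225,90,160,120,5,"c3.png")
E
```

```text
panel 0.096 x 0.076 pose [ 0.0327 -0.229   0.8137] L [-0.047 -0.153] R [ 0.113 -0.305]
panel 0.080 x 0.076 pose [-0.0433  0.1197 -1.6081] L [0.067 0.116] R [-0.153  0.124]
```

View pics/c3.png

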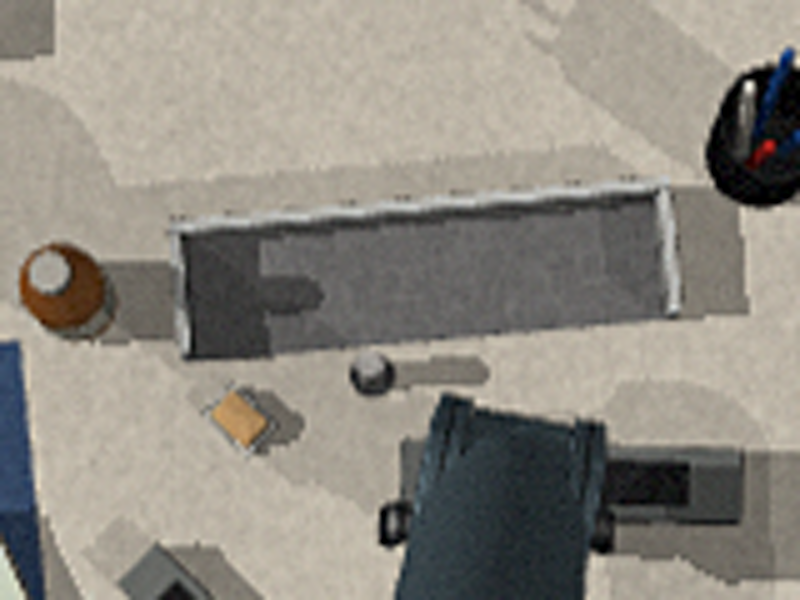

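The case is turning as planned: its left far corner is now at (402,440) and its right one at (740,450).

```bash
python3 - <<'E'
from h import *
C0=comp(inv(BAY),[.494,-.094,.18])
P=comp(C0,[0,-.08,0])
path=[comp([P[0],P[1],P[2]-th],[0,.08,0]) for th in np.radians(np.linspace(12.25,33,9))]
arc(0,0,path,(-.035,.05),.17)
E
```

```text
[0.08, -0.08, -0.02, -0.23] [ 0.478 -0.042 -0.034]
[-0.51, 0.07, -0.02, 2.36] [ 0.484 -0.04  -0.079]
[-1.11, 0.19, -0.02, 4.96] [ 0.49  -0.039 -0.124]
[-1.71, 0.28, -0.02, 7.55] [ 0.496 -0.039 -0.17 ]
[-2.32, 0.35, -0.02, 10.15] [ 0.502 -0.038 -0.215]
[-2.92, 0.38, -0.02, 12.74] [ 0.508 -0.038 -0.26 ]
[-3.53, 0.4, -0.02, 15.33] [ 0.514 -0.038 -0.305]
[-4.14, 0.38, -0.02, 17.93] [ 0.52  -0.039 -0.351]
[-4.75, 0.33, -0.02, 20.52] [ 0.526 -0.039 -0.396]
```

Emit:
{"op": "step_arm", "data": {"deltas": [[-0.5, 0.1, 0, 0, 0, 2.4], [-1.1, 0.2, 0, 0, 0, 5], [-1.7, 0.3, 0, 0, 0, 7.6], [-2.3, 0.35, 0, 0, 0, 10.2], [-2.9, 0.4, 0, 0, 0, 12.8], [-3.5, 0.4, 0, 0, 0, 15.4], [-4.1, 0.4, 0, 0, 0, 18], [-4.7, 0.3, 0, 0, 0, 20.6]]}}

```text
time_s: 4.4
eef_pos: [0.5254, -0.0399, 0.1697]
eef_rot: [3.141, 0.001, 2.742]
ft_force: [-1.2, 1.1, -0.3]
width: 0.0852
gripper_force: 0.6
```

```bash
python3 - <<'E'
from h import *
crop("scene",180,120,200,150,4,"s4.png")
E
```

```text
(no output)
```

View pics/s4.png

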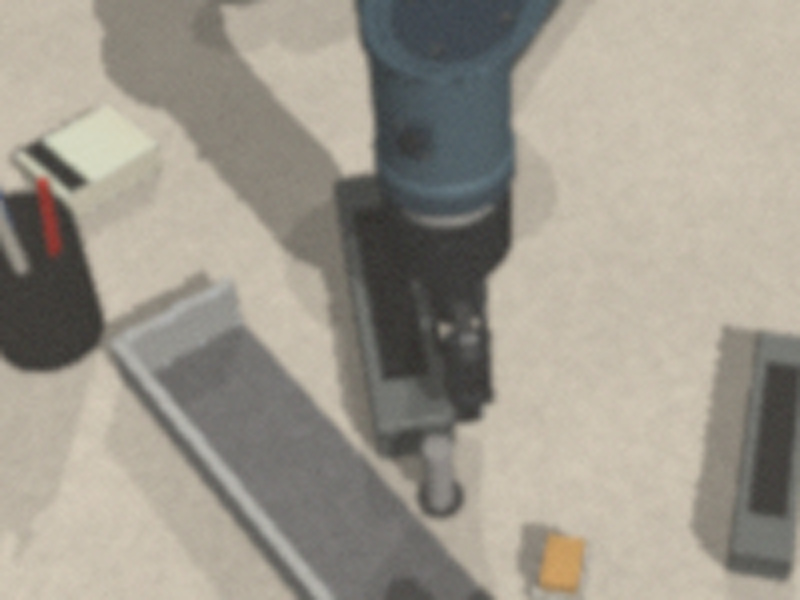

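The case has turned about 33°. Its left end top edge runs from (380,440) to (452,400) in the crop, close to the post at (440,470). I'll check the clearance before pushing on.

```bash
python3 - <<'E'
from h import *
def b(u,v,z):
    w=ray("scene",(180+u/4-.5,120+v/4-.5),z);return comp(inv(BAY),[w[0],w[1],0])[:2].round(4)
print("farL top",b(379,438,.036),"farL bot",b(382,455,0),"nearL top",b(452,398,.036),"farR top",b(336,183,.036),"post",b(440,440,.055),b(440,497,0))
C=np.array([-.1537,-.0902,-.4675])
for o in[(.024,.11),(-.024,.11),(.024,-.11)]:print(comp(C,[*o,0])[:2].round(4))
# straight push along n, 8 steps of 4mm
t=comp(inv(BAY),[.5254,-.0399,2.742-np.pi]);print("tool in bay",t)
E
```

```text
farL top [-0.0802  0.0046] farL bot [-0.0869 -0.0063] nearL top [-0.1326  0.0076] farR top [-0.1811 -0.1929] post [-0.1007  0.04  ] [-0.0968  0.0415]
[-0.0827 -0.0028]
[-0.1256  0.0188]
[-0.1818 -0.1992]
tool in bay [-0.16318296 -0.03031983 -0.47109265]
```

The corners agree with the plan to about 5 mm. I'll back off, re-centre on the case and push straight along its normal by 34 mm.

Emit:
{"op": "step_arm", "data": {"deltas": [[1.2, 0, 0, 0, 0, 0], [1.2, -2.5, 0, 0, 0, 0], [1.2, -4.5, 0, 0, 0, 0], [0.2, -4.5, 0, 0, 0, 0], [-0.4, -4.5, 0, 0, 0, 0], [-1.0, -4.5, 0, 0, 0, 0], [-1.6, -4.5, 0, 0, 0, 0], [-2.2, -4.5, 0, 0, 0, 0]]}}

```text
time_s: 5.45
eef_pos: [0.5267, -0.0881, 0.1693]
eef_rot: [3.141, -0.005, 2.747]
ft_force: [-7.2, 2.2, 5.2]
width: 0.0855
gripper_force: 3.3
```

Emit:
{"op": "step_arm", "data": {"deltas": [[-0.6, 0, 0, 0, 0, 0], [-1.2, 0, 0, 0, 0, 0], [-1.2, 0, 0, 0, 0, 0], [1.5, 0, 0, 0, 0, 0], [3, 0, 0, 0, 0, 0], [3, 0, -5, 0, 0, 0], [3, 0, -10, 0, 0, 0], [3, 0, -14, 0, 0, 0]]}}

```text
time_s: 6.45
eef_pos: [0.5003, -0.078, 0.3118]
eef_rot: [3.141, 0.002, 2.746]
ft_force: [1.4, -0.1, -0.4]
width: 0.0853
gripper_force: 0.0
```

```bash
python3 - <<'E'
from h import *
s=read_state();print(s['eef_pos'],s['eef_rot'])
# next: end push. case planned pose
C=comp([-.1537,-.0902,-.4675],[.034,0,0]);print("plan C",C)
w=comp(BAY,C)
t=comp(w,[0,-.11-.06,0]);print("end standoff",t)
print(delta(t[0],t[1],.311,w[2]+np.pi/2))
E
```

```text
[ 0.50033957 -0.07801478  0.31181904] [3.14074319e+00 2.40944852e-03 2.74569816e+00]
plan C [-0.12334828 -0.1055223  -0.4675    ]
end standoff [ 0.50493103 -0.2689085  -0.396     ]
[-7.790e+00 -1.744e+01  8.000e-02  9.001e+01]
```

Emit:
{"op": "step_arm", "data": {"deltas": [[-1, -2.5, 0, 0, 0, 10], [-2, -5, 0, 0, 0, 20], [-3, -7.5, 0, 0, 0, 30], [-4, -10, 0, 0, 0, 40], [-5, -12.5, 0, 0, 0, 50], [-6, -15, 0, 0, 0, 60], [-7, -16.5, 0, 0, 0, 70], [-7.8, -17.5, 0, 0, 0, 80]], "gripper": 0.4}}

```text
time_s: 7.45
eef_pos: [0.5046, -0.2706, 0.31]
eef_rot: [3.14, 0.001, 1.343]
ft_force: [0.2, -0.5, -0.3]
width: 0.0254
gripper_force: 0.0
```

```bash
python3 - <<'E'
from h import *
case_pose();crop("top",225,90,160,120,5,"c5.png")
E
```

```text
panel 0.096 x 0.076 pose [ 0.0327 -0.229   0.8137] L [-0.047 -0.153] R [ 0.113 -0.305]
panel 0.150 x 0.028 pose [-0.1234 -0.1042 -0.4685] L [-0.074 -0.006] R [-0.173 -0.202]
panel 0.111 x 0.020 pose [-0.2732  0.148  -0.8665] L [-0.189  0.219] R [-0.357  0.077]
```

View pics/c5.png

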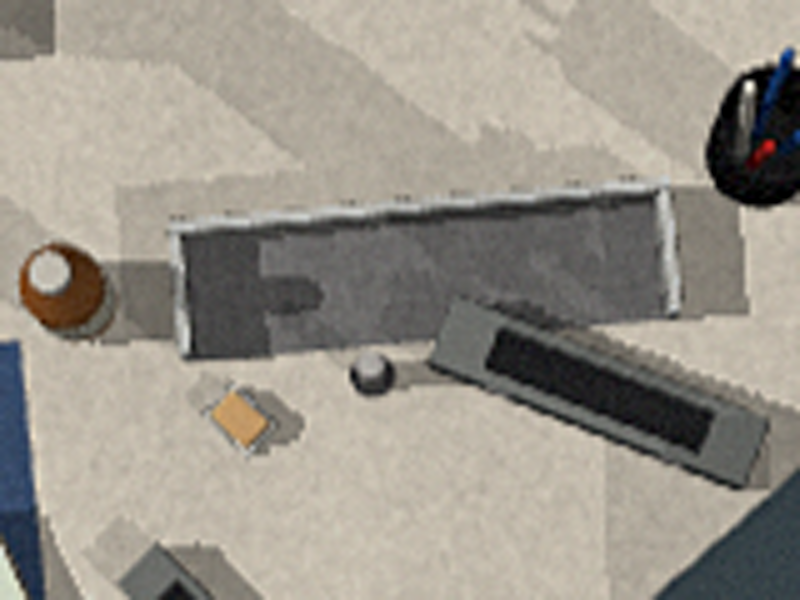

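The case is exactly on plan: the panel measures 150 x 28 mm, the left end at (445,335) is right of the post, with 11 mm to spare. Next I go down behind the right end and push along the case's axis.

```bash
python3 - <<'E'
from h import *
C=comp(BAY,[-.1234,-.1042,-.4685])
for o in(-.17,-.121,-.121+.095):
    t=comp(C,[0,o,0]);print(delta(t[0],t[1],.18,t[2]+np.pi/2))
E
```

```text
[ 0.31 -0.08 12.99  9.93]
[ 5.14  0.77 12.99  9.93]
[14.5   2.41 12.99  9.93]
```

Emit:
{"op": "step_arm", "data": {"deltas": [[0.3, -0.1, 3, 0, 0, 5], [0.3, -0.1, 7, 0, 0, 9.9], [0.3, -0.1, 11, 0, 0, 9.9], [0.3, -0.1, 13, 0, 0, 9.9], [2.5, 0.3, 13, 0, 0, 9.9], [4.8, 0.7, 13, 0, 0, 9.9], [5.5, 0.85, 13, 0, 0, 9.9], [6.2, 0.95, 13, 0, 0, 9.9]]}}

```text
time_s: 8.55
eef_pos: [0.527, -0.2121, 0.1802]
eef_rot: [3.141, 0.001, 1.176]
ft_force: [-1.7, -3.1, -0.5]
width: 0.0257
gripper_force: 1.3
```

```bash
python3 - <<'E'
from h import *
C=comp(BAY,[-.1234,-.1042,-.4685])
for o in(-.121+.05,-.121+.095):
    t=comp(C,[0,o,0]);print(delta(t[0],t[1],.18,t[2]+np.pi/2))
E
```

```text
[3.92 0.1  0.02 0.15]
[8.42 0.11 0.02 0.15]
```

Emit:
{"op": "step_arm", "data": {"deltas": [[0.7, 0.1, 0, 0, 0, 0], [1.4, 0.1, 0, 0, 0, 0], [2.1, 0.1, 0, 0, 0, 0], [2.8, 0.1, 0, 0, 0, 0], [3.5, 0.1, 0, 0, 0, 0], [4.2, 0.1, 0, 0, 0, 0], [4.9, 0.1, 0, 0, 0, 0], [5.6, 0.1, 0, 0, 0, 0]]}}

```text
time_s: 9.55
eef_pos: [0.5497, -0.1607, 0.1801]
eef_rot: [3.141, 0.001, 1.175]
ft_force: [-2.4, -5.3, 4.3]
width: 0.0255
gripper_force: 2.8
```

```bash
python3 - <<'E'
from h import *
case_pose()
C=comp(BAY,[-.1234,-.1042,-.4685])
t=comp(C,[0,-.121+.095,0]);print(delta(t[0],t[1],.18,t[2]+np.pi/2))
E
```

```text
panel 0.096 x 0.076 pose [ 0.0335 -0.2281  0.7043] L [-0.038 -0.144] R [ 0.105 -0.312]
[ 2.68 -0.02  0.    0.16]
```

Emit:
{"op": "step_arm", "data": {"deltas": [[0.7, 0, 0, 0, 0, 0], [1.4, 0, 0, 0, 0, 0], [2.1, 0, 0, 0, 0, 0], [2.7, 0, 0, 0, 0, 0], [2.7, 0, 0, 0, 0, 0], [0, 0, 0, 0, 0, 0], [-4, 0, 0, 0, 0, 0], [-8, 0, 0, 0, 0, 0]]}}

```text
time_s: 10.6
eef_pos: [0.5189, -0.2334, 0.1793]
eef_rot: [-3.141, -0.002, 1.178]
ft_force: [0.6, -0.2, 0.5]
width: 0.0257
gripper_force: 0.0
```

Emit:
{"op": "step_arm", "data": {"deltas": [[-2, 0, -5, 0, 0, 0], [-5, 0, -10, 0, 0, 0], [-8, 0, -12, 0, 0, 0], [-8, 0, -12, 0, 0, 0]], "gripper": -1}}

```text
time_s: 11.1
eef_pos: [0.4876, -0.3096, 0.3014]
eef_rot: [3.139, -0.0, 1.173]
ft_force: [-0.2, 0.3, -0.2]
width: 0.0854
gripper_force: 0.0
```

```bash
python3 - <<'E'
from h import *
case_pose();crop("top",225,90,160,120,5,"c6.png")
E
```

```text
panel 0.096 x 0.076 pose [ 0.0335 -0.2281  0.7043] L [-0.038 -0.144] R [ 0.105 -0.312]
panel 0.150 x 0.028 pose [-0.0811 -0.0212 -0.4685] L [-0.031  0.077] R [-0.131 -0.119]
panel 0.111 x 0.020 pose [-0.2732  0.148  -0.8665] L [-0.189  0.219] R [-0.357  0.077]
```

View pics/c6.png

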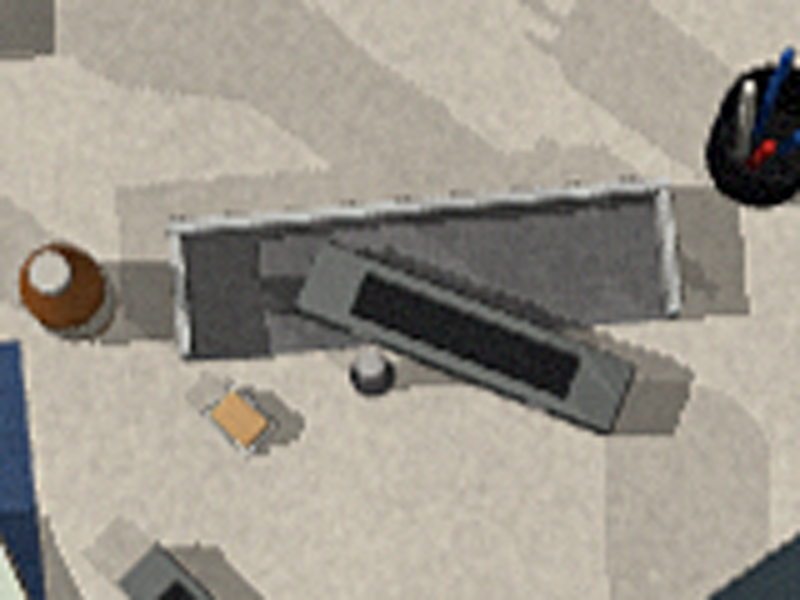

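Milestone 1 is met: L.x = -0.031 and R.x = -0.131. The left end is behind the post at (310,300), and the post stands free of the case. Next I swing the right end in.

```bash
python3 - <<'E'
from h import *
C=comp(BAY,[-.0811,-.0212,-.4685])
t=comp(C,[-.065,-.045,0]);print(t,delta(t[0],t[1],.30,t[2]+np.pi))
E
```

```text
[ 0.52927769 -0.0413072  -0.397     ] [ 26.05  -6.41  -0.1  -89.81]
```

Emit:
{"op": "step_arm", "data": {"deltas": [[3, -0.8, 0, 0, 0, -10], [7, -1.6, 0, 0, 0, -20], [11, -2.6, 0, 0, 0, -30], [15, -3.6, 0, 0, 0, -40], [18, -4.6, 0, 0, 0, -50], [21, -5.6, 0, 0, 0, -60], [24, -6.4, 0, 0, 0, -70], [26, -6.4, 0, 0, 0, -80]]}}

```text
time_s: 12.2
eef_pos: [0.5285, -0.0391, 0.2984]
eef_rot: [3.141, -0.004, 2.583]
ft_force: [-0.6, 0.4, 0.3]
width: 0.0854
gripper_force: 0.0
```

```bash
python3 - <<'E'
from h import *
C=comp(BAY,[-.0811,-.0212,-.4685])
t=comp(C,[-.065,-.045,0]);print(t,delta(t[0],t[1],.17,t[2]+np.pi))
E
```

```text
[ 0.52927769 -0.0413072  -0.397     ] [-0.18 -0.15 12.84 -9.26]
```

Emit:
{"op": "step_arm", "data": {"deltas": [[-0.2, -0.1, 2, 0, 0, -5], [-0.2, -0.1, 5, 0, 0, -9.2], [-0.2, -0.1, 9, 0, 0, -9.2], [-0.2, -0.1, 12, 0, 0, -9.2], [-0.2, -0.1, 12.8, 0, 0, -9.2], [-0.2, -0.1, 12.8, 0, 0, -9.2]]}}

```text
time_s: 12.95
eef_pos: [0.5299, -0.0442, 0.1713]
eef_rot: [3.141, -0.002, 2.734]
ft_force: [0.3, 0.2, 0.9]
width: 0.0857
gripper_force: 0.0
```

```bash
python3 - <<'E'
from h import *
C=np.array([-.0811,-.0212,-.4685]);P=comp(C,[0,.08,0])
path=[comp([P[0],P[1],P[2]+th],[0,-.08,0]) for th in np.radians(np.linspace(0,26.8,14))]
arc(0,0,path,(-.035,-.045),.17)
E
```

```text
[-2.83, 0.27, 0.13, -0.6] [ 0.557 -0.053 -0.397]
[-3.28, 0.16, 0.13, -2.66] [ 0.561 -0.056 -0.361]
[-3.74, 0.06, 0.13, -4.73] [ 0.564 -0.058 -0.325]
[-4.2, -0.02, 0.13, -6.79] [ 0.568 -0.061 -0.289]
[-4.66, -0.08, 0.13, -8.85] [ 0.572 -0.063 -0.253]
[-5.12, -0.13, 0.13, -10.91] [ 0.576 -0.066 -0.217]
[-5.59, -0.16, 0.13, -12.97] [ 0.581 -0.068 -0.181]
[-6.06, -0.17, 0.13, -15.03] [ 0.585 -0.07  -0.145]
[-6.52, -0.17, 0.13, -17.09] [ 0.589 -0.072 -0.109]
[-6.99, -0.15, 0.13, -19.16] [ 0.594 -0.073 -0.073]
[-7.46, -0.11, 0.13, -21.22] [ 0.598 -0.075 -0.037]
[-7.92, -0.06, 0.13, -23.28] [ 0.602 -0.076 -0.001]
[-8.38, 0.01, 0.13, -25.34] [ 0.607 -0.077  0.035]
[-8.84, 0.1, 0.13, -27.4] [ 0.611 -0.078  0.071]
```

Emit:
{"op": "step_arm", "data": {"deltas": [[-1.4, 0.15, 0, 0, 0, -0.3], [-2.8, 0.25, 0, 0, 0, -0.6], [-3.3, 0.15, 0, 0, 0, -2.7], [-3.75, 0.05, 0, 0, 0, -4.7], [-4.2, 0, 0, 0, 0, -6.8], [-4.65, -0.1, 0, 0, 0, -8.9], [-5.1, -0.15, 0, 0, 0, -10.9], [-5.6, -0.15, 0, 0, 0, -13]]}}

```text
time_s: 13.95
eef_pos: [0.5807, -0.069, 0.1716]
eef_rot: [-3.141, -0.001, 2.962]
ft_force: [-5.3, 0.6, 4.0]
width: 0.0854
gripper_force: 2.3
```

```bash
python3 - <<'E'
from h import *
C=np.array([-.0811,-.0212,-.4685]);P=comp(C,[0,.08,0])
path=[comp([P[0],P[1],P[2]+th],[0,-.08,0]) for th in np.radians(np.linspace(0,26.8,14)[7:])]
arc(0,0,path,(-.035,-.045),.17)
E
```

```text
[-0.43, -0.0, 0.16, -1.96] [ 0.585 -0.07  -0.145]
[-0.88, -0.1, 0.16, -4.02] [ 0.589 -0.072 -0.109]
[-1.34, -0.19, 0.16, -6.08] [ 0.594 -0.073 -0.073]
[-1.8, -0.26, 0.16, -8.15] [ 0.598 -0.075 -0.037]
[-2.27, -0.31, 0.16, -10.21] [ 0.602 -0.076 -0.001]
[-2.73, -0.35, 0.16, -12.27] [ 0.607 -0.077  0.035]
[-3.2, -0.37, 0.16, -14.33] [ 0.611 -0.078  0.071]
```

Emit:
{"op": "step_arm", "data": {"deltas": [[-0.4, 0, 0, 0, 0, -2], [-0.9, -0.1, 0, 0, 0, -4], [-1.35, -0.2, 0, 0, 0, -6.1], [-1.8, -0.25, 0, 0, 0, -8.2], [-2.25, -0.3, 0, 0, 0, -10.2], [-2.75, -0.35, 0, 0, 0, -12.3], [-3.2, -0.35, 0, 0, 0, -14.3], [-3.2, -0.35, 0, 0, 0, -14.3]]}}

```text
time_s: 14.95
eef_pos: [0.6123, -0.0781, 0.1718]
eef_rot: [-3.141, 0.001, -3.073]
ft_force: [-0.4, -0.4, -0.0]
width: 0.0851
gripper_force: 0.0
```

```bash
python3 - <<'E'
from h import *
case_pose();s=read_state();print(comp(inv(BAY),[*s['eef_pos'][:2],s['eef_rot'][2]]))
crop("scene",180,140,200,150,4,"s7.png")
E
```

```text
panel 0.096 x 0.076 pose [ 0.0327 -0.229   0.8137] L [-0.047 -0.153] R [ 0.113 -0.305]
panel 0.083 x 0.059 pose [-0.0587  0.0036  0.0339] L [-0.062  0.114] R [-0.055 -0.106]
panel 0.111 x 0.020 pose [-0.2732  0.148  -0.8665] L [-0.189  0.219] R [-0.357  0.077]
[-0.07927057 -0.07448003 -3.14516639]
```

View pics/s7.png

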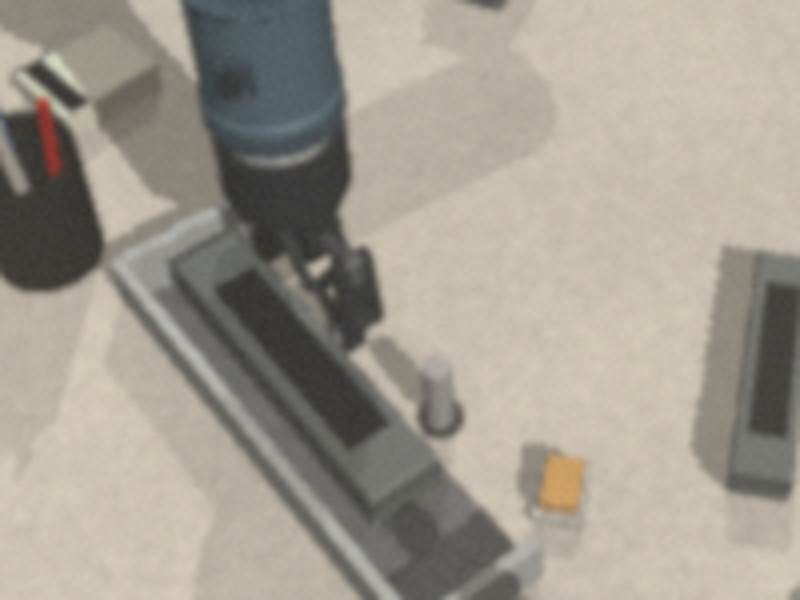

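The case is inside the bay and nearly parallel to the back wall, with its left end at about (400,490), behind the post. I'll re-centre and push it straight back to the wall.

Emit:
{"op": "step_arm", "data": {"deltas": [[0.8, 0, 0, 0, 0, 0], [0.8, 1.7, 0, 0, 0, 0], [0.8, 3.3, 0, 0, 0, 0], [0, 3.3, 0, 0, 0, 0], [-0.5, 3.3, 0, 0, 0, 0], [-1.0, 3.3, 0, 0, 0, 0], [-1.5, 3.3, 0, 0, 0, 0], [-1.7, 3.3, 0, 0, 0, 0]]}}

```text
time_s: 16.05
eef_pos: [0.6264, -0.0448, 0.1714]
eef_rot: [-3.141, -0.001, -3.075]
ft_force: [-4.2, -0.1, 1.4]
width: 0.0855
gripper_force: 2.0
```

Emit:
{"op": "step_arm", "data": {"deltas": [[-0.2, 0, 0, 0, 0, 0], [-0.3, 0, 0, 0, 0, 0], [-0.4, 0, 0, 0, 0, 0], [-0.4, 0, 0, 0, 0, 0]]}}

```text
time_s: 16.55
eef_pos: [0.6306, -0.0437, 0.1717]
eef_rot: [-3.141, 0.0, -3.074]
ft_force: [-1.8, -0.2, -0.6]
width: 0.0853
gripper_force: 0.7
```

```bash
python3 - <<'E'
from h import *
case_pose();s=read_state();print(s['ft_force'],comp(inv(BAY),[*s['eef_pos'][:2],s['eef_rot'][2]]))
E
```

```text
panel 0.096 x 0.076 pose [ 0.0327 -0.229   0.8137] L [-0.047 -0.153] R [ 0.113 -0.305]
[-1.86398946 -0.86178337 -0.11954311] [-0.05850951 -0.04158071 -3.14529022]
```

Emit:
{"op": "step_arm", "data": {"deltas": [[-0.1, 0, 0, 0, 0, 0], [-0.2, 0, 0, 0, 0, 0], [-0.2, 0, 0, 0, 0, 0]]}}

```text
time_s: 16.98
eef_pos: [0.6323, -0.0435, 0.1718]
eef_rot: [-3.142, -0.0, -3.073]
ft_force: [-5.1, -0.4, 2.5]
width: 0.0854
gripper_force: 2.3
```

Emit:
{"op": "step_arm", "data": {"deltas": [[-0.1, 0, 0, 0, 0, 0], [-0.2, 0, 0, 0, 0, 0], [-0.2, 0, 0, 0, 0, 0]]}}

```text
time_s: 17.35
eef_pos: [0.633, -0.0435, 0.1717]
eef_rot: [3.141, -0.005, -3.073]
ft_force: [-11.5, -0.7, 8.6]
width: 0.0852
gripper_force: 5.4
```

Emit:
{"op": "step_arm", "data": {"deltas": [[1, 0, 0, 0, 0, 0], [2.5, 0, 0, 0, 0, 0], [2.5, -1, -5, 0, 0, 0], [4, -4, -10, 0, 0, 0], [6, -9, -15, 0, 0, 0], [10, -14, -15, 0, 0, 0], [15, -18, -15, 0, 0, 0], [20, -20, -15, 0, 0, 0]]}}

```text
time_s: 18.35
eef_pos: [0.4493, -0.2578, 0.3226]
eef_rot: [-3.139, 0.004, -3.075]
ft_force: [-0.1, -0.7, 0.8]
width: 0.0855
gripper_force: 0.0
```

```bash
python3 - <<'E'
from h import *
case_pose();crop("top",225,90,160,120,5,"c8.png")
E
```

```text
panel 0.097 x 0.076 pose [ 0.0327 -0.2295  0.8445] L [-0.05  -0.156] R [ 0.115 -0.303]
panel 0.248 x 0.053 pose [-0.0288 -0.0282  0.0136] L [-0.03   0.082] R [-0.027 -0.138]
panel 0.150 x 0.030 pose [-0.0231 -0.0315 -0.0124] L [-0.022  0.079] R [-0.024 -0.141]
panel 0.113 x 0.020 pose [-0.2741  0.1473 -0.8665] L [-0.19   0.219] R [-0.358  0.076]
```

View pics/c8.png

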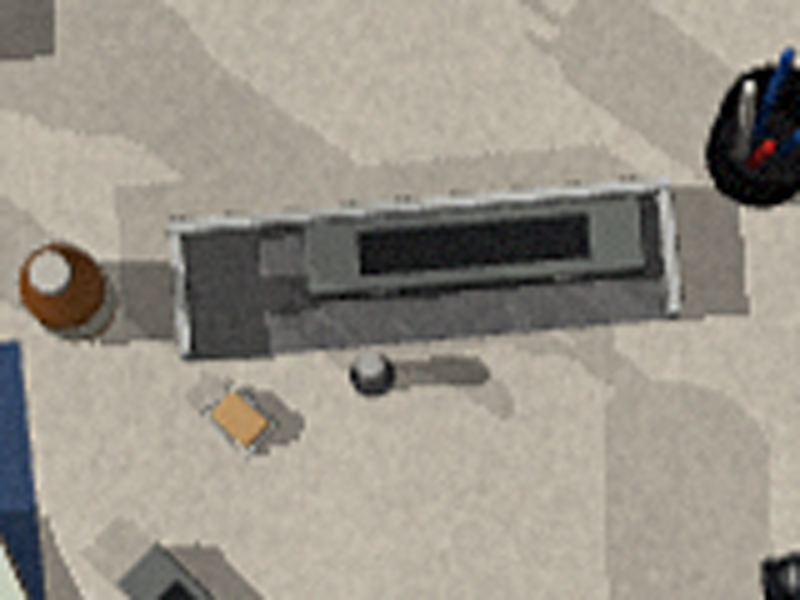

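The case lies along the back wall, spanning (305,215) to (645,270), with both ends at about x = -0.023 in the bay frame. The bottle, cassette and pen cup haven't moved and the arm is clear, so I'm handing in the job.

```bash
python3 -c "
from workcell import *
print(job_done())"
```

```text
the job is handed in; nothing more can be done
None
```

The case is in the bay along the back wall, left end in first and then the right end swung in; the last camera check put both ends about 23 mm before the wall (target 15–38 mm), the arm finished clear, and I handed the job in at about 18.4 s without getting a verdict back.

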